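Set, lock and turn on the air for the leak-test rig

ROBOT

A 7-joint arm with a two-finger parallel gripper is mounted at the origin on the work surface. World frame = base frame: x ahead of the robot, y to its left, z up, the work surface at z = 0. Lengths are in m, angles in rad, forces in N, time in s.
With the tool pointing down it reaches from about 0.4 to 0.85 m from the base axis. Payload 10.4 kg.
Tool frame: the origin (TCP) lies midway between the tips of the shut fingers; the grasp point (between the pads) lies 19 mm behind it (r.grasp_offset is the distance from the TCP to the grasp point, in m); x points along the fingers, y is the direction in which the jaws open and shut, and the axes are right-handed (so a half turn about x gives the same grasp; the last joint's range is limited). The gripper opens to 87 mm and grips with 3 to 60 N. Pads are 19 mm wide; open, the fingers measure 117 mm over their backs; the gripper's body (75 mm by 190 mm) begins 51 mm behind the grasp point.
Start: joints at [1.186, 0.332, -0.065, 1.46, 0.022, 1.35, -0.088], TCP at [0.221, -0.585, 0.223] pointing down, gripper open.
Joint ranges: [-2.6, 2.6], [-0.5, 2.12], [-1.47, 1.34], [0.16, 2.42], [-1.27, 4.41], [0.06, 2.06], [-2.6, 2.6]. Speed limits (rad/s): [2.22, 2.22, 2.79, 2.79, 3.14, 3.14, 3.14].

INTERFACE

Orientations are given as a unit quaternion [x, y, z, w].
In Python, from bench import r, vision, close_job gives the robot as it stands. The module is installed in compiled form; this text tells all that it offers.
- The arm moves only by the shell command python3 -m pendant 'ROWS' [OPENING] [FORCE]. ROWS is text: rows parted by semicolons, each of 6 numbers parted by spaces: the shift along the tool's x, y, z in units of 0.25 m (1.0 is 0.25 m), then the turn, a rotation vector about the tool's x, y, z in units of 1.5 rad (1.0 is 1.5 rad). A call has 1 to 8 rows; each row is the pose to reach, as a shift and turn from the pose commanded when the call began, along the tool's axes at that moment; what a row does not reach only later rows make up. A row lasts 1/10 s, in which the tool goes at most 50 mm and 8.59 degrees, less where a joint would pass 70% of its speed; a pose out of reach is approached as far as the arm can. A call with a number of a shift or a turn outside -1 to 1 is refused whole. A call with a gripper value outside its range is refused whole. OPENING is the gripper command: -1 is shut, 1 is fully open, values between are in proportion, set as the call begins (- or left out, the last holds). The fingers move at their own pace and stop on an object; FORCE is the grip in N (left out, the last holds). Time passes only in rows, so rows that repeat a pose let the fingers close. It gives the time, the measured TCP pose, the force and the opening at its end, in the units of the state.
- r.read_state(): the state, without advancing time (a new reading comes with each control period).
- vision.camera(name): name is "side" or "top"; returns (picture, depth): 480x640x3 uint8, blue, green, red; 480x640 float32, m along the optical axis (not along the pixel's ray), 0 where there is no reading.
- vision.get_calibration(name): a dict with "camera_matrix" (3x3 intrinsics, pixels), "rvec" (rotation vector, rad) and "tvec" (3), from world to camera coordinates, as OpenCV has them. Camera axes: x right, y down, z forward; pixel columns grow to the right and rows downward; lengths in m; the calibration is good to about 2 mm. A picture is of the moment at which its call begins. get_calibration takes no time and is no camera call.
- close_job(): hands the job in, once; it reports no verdict.
The state is a dict: "time": time; "joint_positions": joint angles; "joint_vel": joint speeds; "joint_torque": joint torques, N m; "ee_pos": TCP position; "eef_rot": TCP orientation; "ft_force": force on the tool from outside, world axes, zero at the start; "torque": the same for the moment, N m; "width": finger opening in m.
Only numpy, scipy, OpenCV 4.12 (cv2) and the standard library are available. Lean on these libraries where they do the work, as an engineer would, in place of code of your own. Each camera call takes 0.05 s, during which the arm holds its last target. There are 200 camera calls.

TASK

Put air on the leak-test rig: turn the regulator knob until its pointed nose lines up with the long mark on the dial, right in front of the fork lock, then slide the fork lock fully home over the nose, and only then throw the cut-off's U-shaped bail handle right over to its other stop. Leave the ball-ended vent lever as it is and do not disturb the loose parts lying about.

Things in the scene. Friction and masses are not known exactly. Their poses are not given: they have to be found in the camera images.
- regulator: regulator on a grey foot plate 220 x 100 x 12 mm (long side along its x), fixed; origin at the centre of the plate's underside, x from lock to knob, z up. Knob axis upright at x = +45 mm; round white dial of radius 46 mm, top 40 mm high, with six short ticks and one long bold mark on the lock's side. The lock runs on a dark track along x at y = 0.
- knob_grip (a point): point on the knob's axis, 70 mm above the bench, at mid grip. The knob is a black upright bar 54 mm long, 12 mm thick, top 81 mm and bottom 47 mm above the bench, on a round hub of radius 22 mm; grasp it across its thickness. The point's frame turns with the knob: the bar lies along its x axis and the nose points along its -x.
- knob_nose (a point): tip of the pointed nose: an 8 mm thick, lower step at one end of the knob's bar, 39 mm from the axis, 58 mm above the bench; a white line along the bar's top runs towards it
- knob (a joint): angle of the knob in rad, anticlockwise from above positive; 0 when the nose points exactly at the long mark and so straight at the lock; range -1.6 to 1.6; starts between -1.3 and -0.5; stays where it is left
- lock_grip (a point): middle of the lock's upright grip tab, 78 mm above the bench; axes those of the regulator. The tab is aluminium, 30 mm long along x, 16 mm thick along y, from 51 to 94 mm above the bench; pinch it across y.
- lock_tip (a point): point between the free ends of the lock's two fork arms, 56 mm above the bench. The slot between the arms is 20 mm wide, the arms 9 mm thick and from 49 to 63 mm above the bench. They are stopped by the knob if its nose is more than about 8 degrees off.
- lock (a joint): travel of the lock in m towards the knob along the regulator's +x: 0 drawn back, 0.045 fully home with the fork astride the nose; needs about 2 N, stays where it is left
- cutoff: air cut-off: grey block on a foot plate 190 x 100 x 12 mm, fixed to the bench; origin at the centre of the plate's underside; the bail handle swings along its x axis
- bail_hinge (a point): middle of the bail handle's hinge, 50 mm above the bench; the hinge line is the cut-off's y axis
- bail_bar (a point): centre of the bail's cross bar, a plain steel bar of 22 mm diameter along y, 110 mm from the hinge line. It joins two flat side arms (8 mm thick, at y = +44 and -44 mm), so that 80 mm of bar between them is free, with nothing below it. About 134 mm above the bench at either stop and 160 mm at the top of its swing.
- bail (a joint): angle of the bail handle in rad: 0 at the off stop, leaning 37 degrees towards the cut-off's -x (the robot's side); 0.65 upright; 1.3 at the on stop, leaning 37 degrees to +x. Heavy, and falls to the nearer stop by itself from either side of upright; about 3 N at the bar moves it.
- vent_block: vent valve: a block like the cut-off's, on a foot plate 190 x 100 x 12 mm, fixed to the bench; origin at the centre of the plate's underside
- vent_ball (a point): centre of the black ball of 36 mm diameter on the end of the vent's single thin stem, 90 mm from its hinge; leave it alone
- vent (a joint): angle of the vent lever in rad: 0 leaning to -x (as it starts and must stay), 1.3 leaning to +x
- sleeve_a: small aluminium flanged sleeve, 34 mm across and 55 mm tall, standing between two of the units; origin at the centre of its underside (bystander)
- sleeve_b: a second sleeve like the first, standing between the other two units (bystander)
- liner: large aluminium cylinder liner, 90 mm across and 85 mm tall, standing at the back; origin under its centre (bystander)
- wrench: steel wrench 180 mm long lying flat at the near left; origin under its middle (bystander)
- elbow: dark steel pipe elbow, about 44 mm thick and 140 mm long, lying on the left; origin under its middle (bystander)
Not all that is in view belongs to the job. Leave any blue look-alike of the regulator alone.

How it is judged:
On the way, in this order (a step that is already met when the one before it is completed fails the run):
1. the knob's nose is at the long mark (value of joint knob between -0.16 and 0.16 rad), for 0.2 s.
2. the lock is fully home over the nose, with the knob at the mark (all of step 1 and value of joint lock above 0.04 m), for 0.2 s.
3. the bail handle is over at its on stop (all of step 2 and value of joint bail above 1.2 rad), for 0.2 s.
At the end, for the whole second after the job is handed in: knob within 0.16 rad (9 degrees) of the mark, lock at least 40 mm home of its 45 mm, bail handle at rest within 0.1 rad of its on stop, vent lever within 0.1 rad of where it started (all of step 3 and velocity of joint bail between -0.1 and 0.1 rad/s and value of joint vent below 0.1 rad); the robot touches nothing.
It fails at once if the bail handle is thrown past upright before the lock is home (value of joint bail above 0.7 rad and value of joint lock below 0.04 m).
It fails at once if the vent lever is moved by more than 0.3 rad (value of joint vent above 0.3 rad).
It fails at once if a loose part lying about is moved by more than 30 mm (distance of any of sleeve_a, sleeve_b, liner, wrench, elbow from where it was at the start of the episode above 0.03 m).
It also fails if it takes over 67 s, if anything falls off the work surface, if the arm or the gripper's body presses on something with over 40 N, if the wrist force passes 120 N, or if a joint passes its speed limit or range.

## Working session

There is one attempt and no reset: what is moved stays moved. The work goes in short steps, Python scripts to look and compute and a shell command to move; the robot and the scene stay as the last step left them, time stands still between calls to the robot, and variables do not carry over. Pictures are saved under pics/ and viewed, about 8 in all and at most 12, crops included, and the job is handed in when it is done.

```bash
mkdir -p pics
cat > h.py <<'E'
import numpy as np,cv2
from bench import r,vision
from scipy.spatial.transform import Rotation as R
def cloud(n,tag=None):
    im,d=vision.camera(n); c=vision.get_calibration(n)
    K=np.array(c["camera_matrix"]);Rm=cv2.Rodrigues(np.array(c["rvec"],float))[0];t=np.array(c["tvec"],float).ravel()
    v,u=np.mgrid[:480,:640]
    P=np.stack([(u-K[0,2])/K[0,0]*d,(v-K[1,2])/K[1,1]*d,d],-1)
    W=(P-t)@Rm; W[d==0]=np.nan
    if tag: cv2.imwrite(f"pics/{tag}.png",im); np.savez(f"{tag}.npz",im=im,W=W)
    return im,W
def st():
    s=r.read_state(); print(s["time"],np.round(s["ee_pos"],4),np.round(s["eef_rot"],4),np.round(s["ft_force"],1),s["width"]); return s
E
python3 - <<'E'
from h import *
s=st(); print(R.from_quat(s["eef_rot"]).as_matrix().round(3))
for n in("top","side"):
    im,W=cloud(n,n+"0"); c=vision.get_calibration(n); print(n,-cv2.Rodrigues(np.array(c["rvec"],float))[0].T@np.array(c["tvec"],float).ravel())
E
```

```text
0.0 [ 0.2211 -0.5842  0.2217] [-0.6954 -0.1277  0.6957 -0.1267] [ 1.   0.6 -0.5] 0.087110766438731
[[-0.001  0.354 -0.935]
 [ 0.001 -0.935 -0.354]
 [-1.    -0.001  0.   ]]
top [0.28117071 0.02322243 1.50789645]
side [0.25160108 1.03054833 0.92928557]
```

View pics/top0.png

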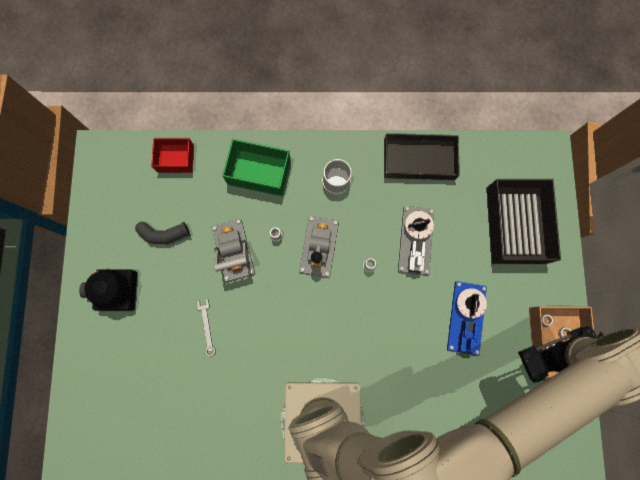

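View pics/side0.png

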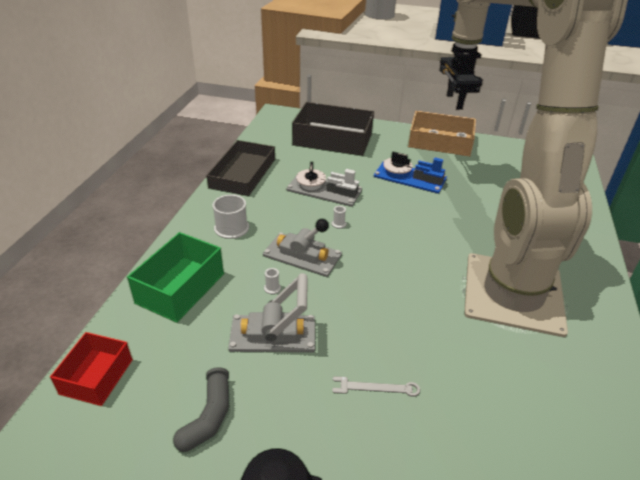

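The top view shows the regulator at about (416,240), the vent with its black ball at (319,246), and the cut-off with its bail at (234,250). The sleeves are at (276,234) and (370,265), and the blue decoy at (468,318). Next I measure.

```bash
cat > meas.py <<'E'
from h import *
import sys
def rect(P):
    c,wh,a=cv2.minAreaRect((P[:,:2]*1000).astype(np.float32)); return np.round(c,1),np.round(wh,1),round(a,1)
def pca(P):
    m=P.mean(0); u,s,v=np.linalg.svd(P[:,:2]-m[:2],full_matrices=False); return m.round(4),np.degrees(np.arctan2(v[0,1],v[0,0])).round(1),(s/np.sqrt(len(P))).round(4),len(P)
if __name__=="__main__":
    D=np.load("top0.npz");W=D["W"];im=D["im"]
    for n,(u0,u1,v0,v1) in dict(reg=(390,445,198,282),vent=(293,345,208,284),cut=(205,262,212,290)).items():
        w=W[v0:v1,u0:u1].reshape(-1,3); w=w[~np.isnan(w[:,0])]; z=w[:,2]
        print(n,"plate+",rect(w[(z>.007)]),'plate only',rect(w[(z>.007)&(z<.02)]))
        for a,b in ((.033,.045),(.045,.065),(.065,.1),(.1,.16)):
            q=w[(z>a)&(z<b)]
            if len(q)>5: print(a,b,rect(q),pca(q))
    w=W[198:282,390:445].reshape(-1,3);z=w[:,2];c=im[198:282,390:445].reshape(-1,3)
    k=(z>.07)&(w[:,0]>.0); print(np.c_[w[k].round(4),c[k]].tolist())
    cv2.imwrite("pics/c1.png",np.hstack([cv2.resize(im[200:285,385:445],None,fx=6.5,fy=6.5,interpolation=2),cv2.resize(im[205:290,205:265],None,fx=6.5,fy=6.5,interpolation=2)]))
E
python3 meas.py
```

```text
reg plate+ (array([ 566.1, -304.5]), array([170., 249.]), 87.6) plate only (array([ 566.1, -304.5]), array([170., 249.]), 87.6)
0.033 0.045 (array([ 557.7, -311.1]), array([195.9,  91.5]), 0.8) (array([ 0.5973, -0.3072,  0.0396]), np.float64(173.5), array([0.0405, 0.0232]), 530)
0.045 0.065 (array([ 555.8, -298.2]), array([ 61.9, 187.3]), 85.4) (array([ 0.5251, -0.2966,  0.053 ]), np.float64(174.3), array([0.0499, 0.0146]), 335)
0.065 0.1 (array([ 546.2, -310.8]), array([145.8,  65. ]), 5.9) (array([ 0.5551, -0.2999,  0.0812]), np.float64(174.0), array([0.0602, 0.0135]), 168)
vent plate+ (array([548.1,  14.7]), array([239.9, 163.7]), 1.7) plate only (array([548.1,  14.7]), array([239.9, 163.7]), 1.7)
0.033 0.045 (array([545.3,  12.8]), array([ 59.8, 137.6]), 80.5) (array([0.5545, 0.0104, 0.0403]), np.float64(172.3), array([0.0437, 0.018 ]), 290)
0.045 0.065 (array([545.6,  12.7]), array([ 58.3, 137.4]), 81.4) (array([0.5506, 0.0113, 0.0538]), np.float64(171.0), array([0.0371, 0.0172]), 125)
0.065 0.1 (array([538.8,  13.7]), array([60. , 49.2]), 81.1) (array([0.5424, 0.0124, 0.0717]),
[... 6733 characters left out ...]
78, -0.2962, 0.0925, 221.0, 230.0, 234.0], [0.4779, -0.2991, 0.093, 214.0, 225.0, 228.0], [0.4777, -0.2852, 0.0719, 84.0, 89.0, 92.0], [0.4764, -0.2862, 0.0816, 82.0, 88.0, 89.0], [0.4756, -0.2881, 0.0871, 137.0, 146.0, 151.0], [0.4747, -0.2896, 0.094, 196.0, 207.0, 210.0], [0.4747, -0.2927, 0.0939, 206.0, 216.0, 221.0], [0.4751, -0.2964, 0.0909, 201.0, 213.0, 220.0], [0.4748, -0.2988, 0.0935, 203.0, 215.0, 220.0], [0.474, -0.2873, 0.0759, 80.0, 85.0, 89.0], [0.4741, -0.2905, 0.0755, 92.0, 98.0, 103.0], [0.4731, -0.2919, 0.0831, 122.0, 131.0, 135.0], [0.4729, -0.2946, 0.0845, 134.0, 142.0, 147.0], [0.4721, -0.2964, 0.0902, 147.0, 158.0, 161.0], [0.4716, -0.2975, 0.0713, 116.0, 124.0, 128.0]]
```

View pics/c1.png

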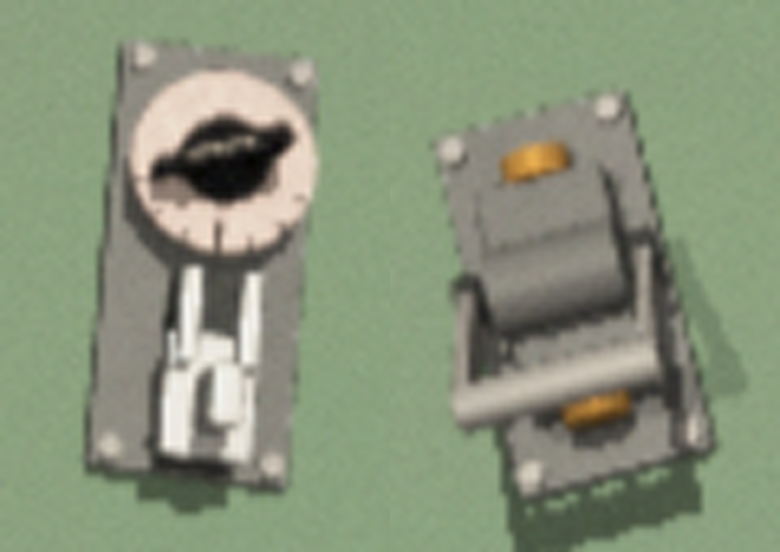

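The crop shows the knob bar running from (150,175) to (295,130). The long mark points down at (218,240), so the nose points left, roughly -69°. I'll fit this more precisely.

```bash
cat > fit.py <<'E'
from meas import *
from scipy.optimize import least_squares
D=np.load("top0.npz");W=D["W"];im=D["im"].astype(int)
c=vision.get_calibration("top");K=np.array(c["camera_matrix"]);Rm=cv2.Rodrigues(np.array(c["rvec"],float))[0];t=np.array(c["tvec"],float).ravel();C=-Rm.T@t
def at(u,v,z):  # pixel ray at height z
    d=Rm.T@np.stack([(u-K[0,2])/K[0,0],(v-K[1,2])/K[1,1],np.ones_like(u,float)]);return (C[:,None]+d*(z-C[2])/d[2])[:2].T
v,u=np.mgrid[:480,:640]
box=(u>390)&(u<445)&(v>198)&(v<282)
# dial: bright warm pixels -> outline at z=.04
dial=box&(im[...,2]>190)&(im[...,2]-im[...,0]>20)&(v<246)
h=cv2.convexHull(np.argwhere(dial)[:,::-1].astype(np.int32))[:,0]
p=at(h[:,0].astype(float),h[:,1].astype(float),.04)
f=least_squares(lambda q:np.hypot(*(p-q[:2]).T)-q[2],[.6,-.31,.046],loss="soft_l1",f_scale=.002);print("dial",f.x.round(4))
ax=f.x[:2]
# grey plates: sat/hue: low chroma pixels
def plate(b):
    m=b&(abs(im[...,1]-im[...,2])<14)&(abs(im[...,1]-im[...,0])<25)
    g=cv2.morphologyEx(m.astype(np.uint8),cv2.MORPH_OPEN,np.ones((3,3)))
    n,l,s,_=cv2.connectedComponentsWithStats(g);k=1+s[1:,4].argmax();a=np.argwhere(l==k)[:,::-1].astype(float)
    return rect(at(a[:,0],a[:,1],.012))
print("reg",plate(box)); print("cut",plate((u>205)&(u<262)&(v>212)&(v<290)))
# tab top, knob top at fixed height
tab=box&(W[...,2]>.086)&(W[...,0]<.51); a=at(u[tab].astype(float),v[tab].astype(float),.094);print("tab",rect(a),pca(np.c_[a,a[:,0]*0]))
kn=box&(W[...,2]>.071)&(W[...,0]>.59)&(im[...,2]<90); a=at(u[kn].astype(float),v[kn].astype(float),.081);print("knobtop dark",rect(a),pca(np.c_[a,a[:,0]*0]))
kl=box&(W[...,2]>.071)&(W[...,0]>.59)&(im[...,2]>92)&(abs(W[...,1]+.302)<.018)&(W[...,0]<.616); a=at(u[kl].astype(float),v[kl].astype(float),.081);print("line",a.round(4).tolist(),pca(np.c_[a,a[:,0]*0]))
mk=box&(im[...,2]<120)&(np.hypot(W[...,0]-ax[0],W[...,1]-ax[1])>.028)&(np.hypot(W[...,0]-ax[0],W[...,1]-ax[1])<.046)&(abs(W[...,2]-.04)<.012)
a=at(u[mk].astype(float),v[mk].astype(float),.04)
for x in a: print((x-ax).round(4),np.degrees(np.arctan2(*(x-ax)[::-1])).round(0),end=";")
b=(u>205)&(u<262)&(v>212)&(v<290)&(W[...,2]>.122)
print("\nbar",pca(W[b]),rect(W[b]))
E
python3 fit.py
```

```text
dial [ 0.6239 -0.31    0.0529]
reg (array([ 563. , -302.6]), array([101.7, 227.6]), 83.5)
cut (array([527.7, 302. ]), array([195.7, 123.3]), 15.4)
tab (array([ 485.7, -294.6]), array([15.3, 28. ]), 87.8) (array([ 0.4872, -0.2939,  0.    ]), np.float64(170.8), array([0.0083, 0.0048]), 49)
knobtop dark (array([ 609.1, -303.8]), array([13.5, 58.1]), 8.4) (array([ 0.6093, -0.306 ,  0.    ]), np.float64(-79.4), array([0.016 , 0.0041]), 56)
line [[0.6123, -0.307], [0.6123, -0.3102], [0.6123, -0.3133], [0.6091, -0.2913], [0.6091, -0.2944], [0.6091, -0.2975], [0.6091, -0.3006], [0.6091, -0.3038], [0.6091, -0.3132], [0.6058, -0.2849], [0.6059, -0.288], [0.6059, -0.2911], [0.6059, -0.2974]] (array([ 0.6088, -0.2994,  0.    ]), np.float64(101.8), array([0.0093, 0.0014]), 13)
[-0.012  -0.0254] -115.0;[-0.0186  0.0263] 125.0;[-0.0185 -0.0219] -130.0;[-0.0219  0.036 ] 121.0;[-0.0219  0.0328] 124.0;[-0.0219  0.0296] 127.0;[-0.0219  0.0264] 130.0;[-0.0219  0.0232] 133.0;[-0.0219  0.02  ] 138.0;[-0.0219  0.0167] 143.0;[-0.0218 -0.0186] -140.0;[-0.0252  0.0201] 141.0;[-0.0252  0.0169] 146.0;[-0.0252  0.0137] 152.0;[-0.0252  0.0104] 157.0;[-0.0251 -0.012 ] -154.0;[-0.0251 -0.0152] -149.0;[-0.0251 -0.0184] -144.0;[-0.0285  0.017 ] 149.0;[-0.0285  0.0138] 154.0;[-0.0285  0.0106] 160.0;[-0.0285  0.0074] 166.0;[-0.0285  0.0041] 172.0;[-0.0284  0.0009] 178.0;[-0.0284 -0.0023] -175.0;[-0.0284 -0.0055] -169.0;[-0.0284 -0.0087] -163.0;[-0.0284 -0.0119] -157.0;[-0.0284 -0.0151] -152.0;[-0.0317  0.0107] 161.0;[-0.0317  0.0075] 167.0;[-0.0317  0.0043] 172.0;[-0.0317  0.0011] 178.0;[-0.0317 -0.0021] -176.0;[-0.0317 -0.0053] -170.0;[-0.0317 -0.0086] -165.0;
bar (array([0.4698, 0.2741, 0.1442]), np.float64(-73.5), array([0.0292, 0.0076]), 263) (array([474.2, 276.4]), array([33.8, 96. ]), 17.0)
```

```bash
cat > go.py <<'E'
from h import *
import sys
# go.py x y z heading(deg of tool y): shift/turn for a vertical tool, in pendant units
x,y,z,hd=map(float,sys.argv[1:5]); s=st(); A=R.from_quat(s["eef_rot"]); a=np.radians(hd)
Y=np.array([np.cos(a),np.sin(a),0]);X=np.array([0,0,-1.]);B=R.from_matrix(np.c_[X,Y,np.cross(X,Y)])
print("shift",(A.inv().apply(np.array([x,y,z])-s["ee_pos"])/.25).round(3),"turn",((A.inv()*B).as_rotvec()/1.5).round(3),"joints",np.round(s["joint_positions"],2))
E
python3 go.py .6077 -.3077 .2 11
```

```text
0.1 [ 0.2211 -0.5842  0.2218] [-0.6955 -0.1277  0.6957 -0.1268] [-0.1  0.2 -0.9] 0.08707338411049538
shift [ 0.088 -0.487 -1.838] turn [-0.934 -0.001  0.001] joints [ 1.19  0.33 -0.06  1.46  0.02  1.35 -0.09]
```

```bash
python3 -m pendant '0 -0.26 -0.98 -0.5 0 0; 0 -0.26 -0.98 -0.5 0 0; 0 -0.26 -0.98 -0.5 0 0; 0 -0.26 -0.98 -0.5 0 0; 0 -0.26 -0.98 -0.5 0 0; 0 -0.26 -0.98 -0.5 0 0; 0 -0.26 -0.98 -0.5 0 0' -0.17 20; python3 go.py .6077 -.3077 .2 11
```

```text
time: 0.8
ee_pos: [0.4285, -0.4356, 0.2221]
eef_rot: [0.6, 0.374, -0.6, 0.374]
ft_force: [-0.1, -0.5, -0.7]
width: 0.0408
0.8 [ 0.4285 -0.4356  0.2221] [ 0.6002  0.3742 -0.6001  0.3736] [-0.1 -0.5 -0.7] 0.0408315614556502
shift [ 0.089  0.418 -0.775] turn [-0.432 -0.001  0.   ] joints [ 0.95  0.32 -0.29  1.49  0.09  1.35  0.2 ]
```

```bash
python3 -m pendant '0.05 0.42 -0.775 -0.43 0 0; 0.05 0.42 -0.775 -0.43 0 0; 0.05 0.42 -0.775 -0.43 0 0; 0.05 0.42 -0.775 -0.43 0 0; 0.05 0.42 -0.775 -0.43 0 0; 0.05 0.42 -0.775 -0.43 0 0; 0.09 0.42 -0.775 -0.43 0 0; 0.09 0.42 -0.775 -0.43 0 0'; python3 go.py .6077 -.3077 .12 11
```

```text
time: 1.6
ee_pos: [0.6049, -0.3125, 0.1982]
eef_rot: [0.452, 0.544, -0.454, 0.542]
ft_force: [-0.4, 0.2, 0.4]
width: 0.0363
1.6 [ 0.6049 -0.3125  0.1982] [ 0.4519  0.5438 -0.4536  0.5425] [-0.4  0.2  0.4] 0.03625491387971148
shift [ 0.313  0.015 -0.017] turn [-0.007  0.     0.002] joints [ 0.72  0.51 -0.45  1.3   0.22  1.38  0.46]
```

```bash
python3 -m pendant '0.2 0.01 -0.015 0 0 0; 0.39 0.01 -0.015 -0.007 0 0; 0.39 0.01 -0.015 -0.007 0 0; 0.39 0.01 -0.015 -0.007 0 0'
python3 - <<'E'
from h import *
im,W=cloud("side","s1"); st()
a=cv2.resize(im[140:225,270:380],None,fx=7,fy=7,interpolation=2); cv2.imwrite("pics/s1c.png",a)
# project predicted points
c=vision.get_calibration("side")
ax=np.array([.6077,-.3077])
P=np.array([[*ax,.081],[.6077+.027*np.cos(np.radians(101)),-.3077+.027*np.sin(np.radians(101)),.081],[.6077+.039*np.cos(np.radians(101)),-.3077+.039*np.sin(np.radians(101)),.058],[.4865,-.294,.094]])
p=cv2.projectPoints(P,np.array(c["rvec"],float),np.array(c["tvec"],float),np.array(c["camera_matrix"]),None)[0][:,0]
print(p,(p-[270,140])*7)
E
```

```text
time: 2.0
ee_pos: [0.6081, -0.3072, 0.1034]
eef_rot: [0.449, 0.546, -0.45, 0.546]
ft_force: [1.0, 0.2, 1.4]
width: 0.0362
2.05 [ 0.6095 -0.3073  0.1052] [ 0.4493  0.5452 -0.4491  0.547 ] [-0.7 -0.6  1.3] 0.03570637372360666
[[312.22970829 166.24575901]
 [311.53784471 170.91724273]
 [311.11497263 179.4795704 ]
 [350.16476119 171.0669857 ]] [[295.60795804 183.72031306]
 [290.76491298 216.42069908]
 [287.80480843 276.35699279]
 [561.1533283  217.46889988]]
```

View pics/s1c.png

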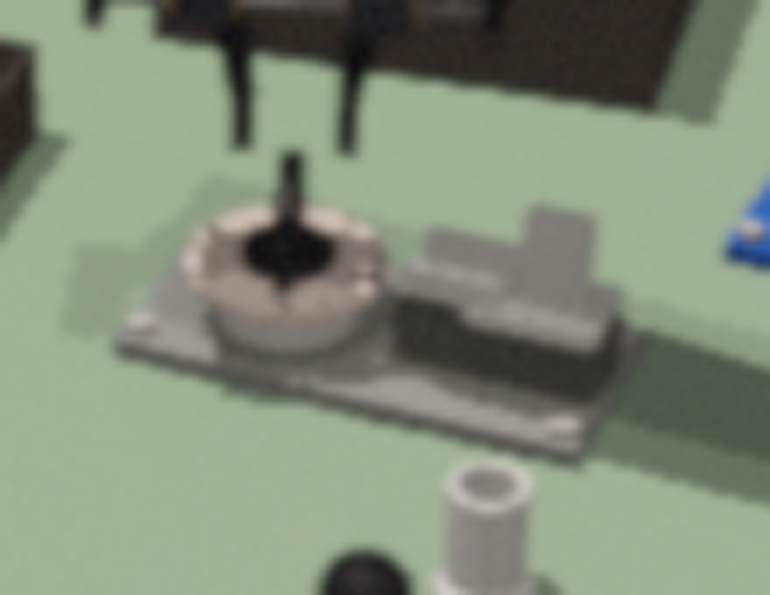

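The fingers, at x≈240 and 348, straddle the end-on bar at x≈290, with the nose towards the camera at (283,290). I'll descend and grip.

```bash
python3 -m pendant '0.1 0 0 0 0 0; 0.2 0 0 0 0 0; 0.205 0 0 0 0 0; 0.205 0 0 0 0 0'; python3 -m pendant '0 0 0 0 0 0; 0 0 0 0 0 0;0 0 0 0 0 0;0 0 0 0 0 0;0 0 0 0 0 0;0 0 0 0 0 0' -1 25; python3 go.py .6077 -.3077 .051 83.5
```

```text
time: 2.45
ee_pos: [0.61, -0.3065, 0.0538]
eef_rot: [0.449, 0.546, -0.449, 0.547]
ft_force: [-0.6, -0.1, 0.5]
width: 0.0359
time: 3.05
ee_pos: [0.6103, -0.3057, 0.0521]
eef_rot: [0.449, 0.546, -0.448, 0.548]
ft_force: [5.9, -0.2, 2.0]
width: 0.0123
3.05 [ 0.6103 -0.3057  0.0521] [ 0.4489  0.5459 -0.448   0.5475] [ 5.9 -0.2  2. ] 0.012327780894548071
shift [ 0.004 -0.012  0.006] turn [-0.84   0.002 -0.001] joints [ 0.7   0.63 -0.43  1.45  0.27  1.12  0.42]
```

```bash
python3 -m pendant '0 0.004 0 -0.08 0 0; 0 0.004 0 -0.16 0 0; 0 0.004 0 -0.24 0 0; 0 0.004 0 -0.32 0 0; 0 0.004 0 -0.4 0 0; 0 0.004 0 -0.4 0 0'; python3 go.py .6103 -.307 .051 83.5
```

```text
time: 3.65
ee_pos: [0.6075, -0.3073, 0.052]
eef_rot: [0.265, 0.656, -0.267, 0.654]
ft_force: [-11.7, -0.4, 12.8]
width: 0.0119
3.65 [ 0.6075 -0.3073  0.052 ] [ 0.2651  0.6564 -0.2674  0.6537] [-11.7  -0.4  12.8] 0.011874613304362245
shift [0.004 0.009 0.007] turn [-0.439 -0.002  0.002] joints [ 0.78  0.65 -0.54  1.45  0.35  1.15  0.98]
```

```bash
python3 -m pendant '-0.01 0 0 -0.08 0 0; -0.01 0 0 -0.16 0 0; -0.01 0 0 -0.24 0 0; -0.01 0 0 -0.32 0 0; -0.01 0 0 -0.4 0 0; -0.01 0 0 -0.44 0 0; -0.01 0 0 -0.44 0 0'; python3 go.py .6077 -.307 .051 83.5
```

```text
time: 4.35
ee_pos: [0.6058, -0.3106, 0.0522]
eef_rot: [0.04, 0.708, -0.043, 0.703]
ft_force: [-9.9, -11.0, -2.7]
width: 0.0119
4.35 [ 0.6058 -0.3106  0.0522] [ 0.0396  0.7083 -0.0429  0.7035] [ -9.9 -11.   -2.7] 0.011920398770494257
shift [0.005 0.015 0.006] turn [-0.002 -0.004  0.003] joints [ 0.86  0.68 -0.67  1.44  0.44  1.17  1.58]
```

```bash
python3 -m pendant '0 0 0 0 0 0; 0 0 0 0 0 0;0 0 0 0 0 0; 0 0 0 0 0 0' -0.17; python3 -m pendant '-0.15 0 0 0 0 0;-0.3 0 0 0 0 0;-0.4 0 0.3 0 0 0;-0.4 0 0.6 0 0 0;-0.4 0 0.7 0 0 0;-0.4 0 0.7 0 0 0;-0.4 0 0.7 0 0 0'
python3 - <<'E'
from h import *
st(); im,W=cloud("top","t2"); i2,_=cloud("side","s2")
cv2.imwrite("pics/t2c.png",np.hstack([cv2.resize(im[195:290,380:450],(420,570),interpolation=2),cv2.resize(i2[140:215,280:370],(684,570),interpolation=2)[:,:380]]))
E
```

```text
time: 4.75
ee_pos: [0.6103, -0.3049, 0.0539]
eef_rot: [0.04, 0.706, -0.04, 0.706]
ft_force: [0.6, 0.5, -0.5]
width: 0.0333
time: 5.45
ee_pos: [0.7871, -0.3226, 0.1502]
eef_rot: [0.041, 0.706, -0.038, 0.706]
ft_force: [-0.1, 0.2, -1.0]
width: 0.0364
5.45 [ 0.7871 -0.3226  0.1502] [ 0.0406  0.7065 -0.0383  0.7055] [-0.1  0.2 -1. ] 0.03637490855236113
```

View pics/t2c.png

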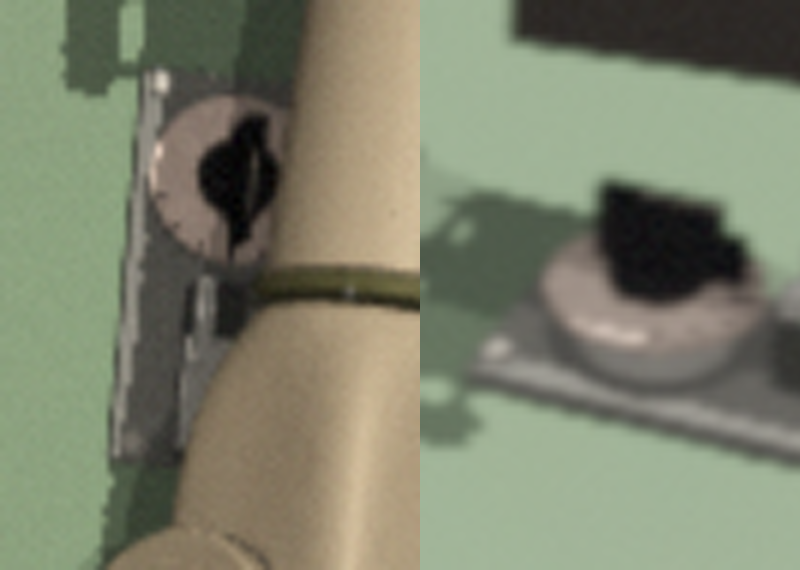

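The nose now points down (tip at (232,255) in the left half) towards the lock. I'll quantify its heading at the bar's top height.

```bash
cat > kn.py <<'E'
import sys,re
src=open("fit.py").read().split("# dial")[0].replace("top0",sys.argv[1]); exec(src)
b=box&(W[...,2]>.07)&(W[...,2]<.095)&(W[...,0]>.57)&(im[...,2]<115)&(u<430)
a=at(u[b].astype(float),v[b].astype(float),.081); print("bar",pca(np.c_[a,a[:,0]*0]),rect(a))
b=box&(W[...,0]>.56)&(W[...,2]>.048)&(W[...,2]<.066)&(im[...,2]<60)&(W[...,0]<.585)
print("nose pts",W[b].round(4).tolist())
cv2.imwrite("pics/k_%s.png"%sys.argv[1],cv2.resize(D["im"][200:250,395:440],None,fx=12,fy=12,interpolation=0))
E
python3 kn.py t2
```

```text
bar (array([ 0.6072, -0.3077,  0.    ]), np.float64(172.7), array([0.0173, 0.004 ]), 81) (array([ 603.3, -307.1]), array([14.2, 65.1]), 83.1)
nose pts [[0.5849, -0.3014, 0.0589], [0.5838, -0.3096, 0.0643], [0.5827, -0.3023, 0.0542], [0.5795, -0.3023, 0.0538], [0.5757, -0.3015, 0.0566], [0.5739, -0.3058, 0.0656], [0.5723, -0.3012, 0.0575], [0.5738, -0.306, 0.0502], [0.5719, -0.3071, 0.0595]]
```

View pics/k_t2.png

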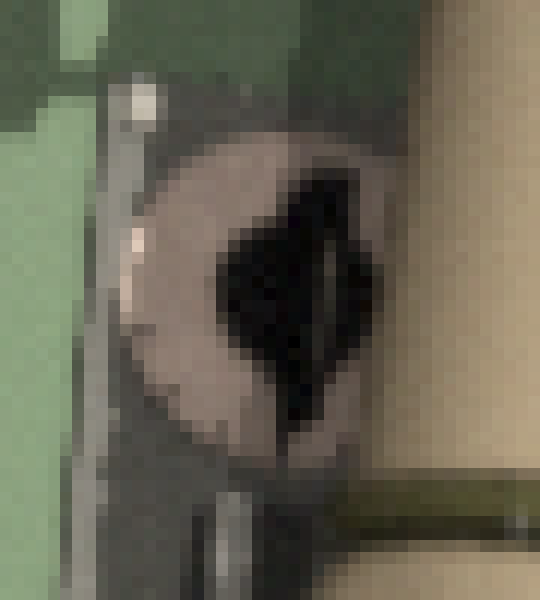

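The bar heading is 172.7–173.1° against the regulator axis at 173.5°, so it is aligned. Next is the lock tab.

```bash
python3 -m pendant '0 0 -0.2 0 0 0;0 0 -0.4 0 0 0;0 0 -0.6 0 0 0;0 0 -0.8 0 0 0;0 0 -0.8 0 0 0' -0.05; python3 go.py .4865 -.294 .066 83.5
```

```text
time: 6.05
ee_pos: [0.5782, -0.3034, 0.1536]
eef_rot: [0.04, 0.708, -0.043, 0.704]
ft_force: [0.7, -0.6, 0.0]
width: 0.0411
6.05 [ 0.5782 -0.3034  0.1536] [ 0.0401  0.7076 -0.0426  0.7042] [ 0.7 -0.6  0. ] 0.041119969553934925
shift [ 0.352 -0.004 -0.367] turn [-0.002 -0.003  0.003] joints [ 0.93  0.54 -0.73  1.43  0.37  1.31  1.63]
```

```bash
python3 -m pendant '0 0 -0.18 0 0 0;0 0 -0.36 0 0 0;0 0 -0.36 0 0 0;0.15 0 -0.36 0 0 0;0.25 0 -0.36 0 0 0;0.35 0 -0.36 0 0 0;0.35 0 -0.36 0 0 0'; python3 go.py .4865 -.294 .066 83.5; python3 -m pendant '0 0 0 0 0 0;0 0 0 0 0 0;0 0 0 0 0 0;0 0 0 0 0 0;0 0 0 0 0 0' -1 25;python3 go.py .5312 -.299 .066 83.5
```

```text
time: 6.75
ee_pos: [0.4928, -0.2918, 0.0639]
eef_rot: [0.041, 0.708, -0.04, 0.704]
ft_force: [-0.9, -0.8, 0.1]
width: 0.0413
6.75 [ 0.4928 -0.2918  0.0639] [ 0.041   0.7075 -0.0403  0.7044] [-0.9 -0.8  0.1] 0.04128643186853679
shift [-0.008 -0.012 -0.024] turn [-0.001 -0.003 -0.   ] joints [ 1.05  0.47 -0.74  1.74  0.35  1.07  1.65]
time: 7.25
ee_pos: [0.496, -0.2975, 0.0679]
eef_rot: [0.039, 0.705, -0.044, 0.707]
ft_force: [0.8, -13.2, -1.2]
width: 0.0159
7.25 [ 0.496  -0.2975  0.0679] [ 0.0393  0.7049 -0.044   0.7069] [  0.8 -13.2  -1.2] 0.015853573095289956
shift [0.008 0.011 0.141] turn [-0.003  0.002  0.004] joints [ 1.05  0.47 -0.73  1.73  0.36  1.07  1.65]
```

```bash
python3 -m pendant '0 -0.015 0.04 0 0 0;0 -0.015 0.08 0 0 0;0 -0.015 0.12 0 0 0;0 -0.015 0.15 0 0 0;0 -0.015 0.17 0 0 0;0 -0.015 0.185 0 0 0;0 -0.015 0.195 0 0 0;0 -0.015 0.195 0 0 0';python3 go.py .5312 -.299 .066 83.5
```

```text
time: 8.05
ee_pos: [0.5412, -0.3031, 0.0676]
eef_rot: [0.04, 0.708, -0.042, 0.704]
ft_force: [-17.6, 0.5, 17.4]
width: 0.0161
8.05 [ 0.5412 -0.3031  0.0676] [ 0.0403  0.7079 -0.0418  0.7039] [-17.6   0.5  17.4] 0.016053787228343365
shift [ 0.007  0.012 -0.042] turn [-0.002 -0.004  0.002] joints [ 0.97  0.56 -0.71  1.61  0.39  1.13  1.62]
```

The lock travelled about 45 mm and stopped firmly. I'll release, lift clear and look.

```bash
python3 -m pendant '0 0 -0.02 0 0 0;0 0 -0.02 0 0 0;0 0 -0.02 0 0 0;0 0 -0.02 0 0 0' -0.05; python3 -m pendant '-0.15 0 0 0 0 0;-0.3 0 0 0 0 0;-0.5 0 0 0 0 0;-0.75 0 0 0 0 0;-0.75 0.2 -0.1 0 0 0;-0.75 0.4 -0.2 0 0 0;-0.75 0.6 -0.3 0 0 0;-0.75 0.75 -0.4 0 0 0' -1; python3 -m pendant '0 0.2 0 0 0 0;0 0.4 -0.05 0 0 0;0 0.6 -0.05 0 0 0;0 0.75 -0.05 0 0 0;0 0.75 -0.05 0 0 0'; python3 go.py .424 .261 .125 106.5
python3 - <<'E'
from h import *
im,W=cloud("top","t3"); i2,_=cloud("side","s3")
cv2.imwrite("pics/t3c.png",np.hstack([cv2.resize(im[195:290,380:450],(420,570),interpolation=2),cv2.resize(i2[140:215,280:370],(684,570),interpolation=2)[:,:380]]))
E
python3 kn.py t3
```

```text
time: 8.45
ee_pos: [0.5392, -0.3009, 0.0664]
eef_rot: [0.04, 0.706, -0.04, 0.706]
ft_force: [0.0, -1.0, -0.4]
width: 0.0379
time: 9.25
ee_pos: [0.4664, -0.1137, 0.2537]
eef_rot: [0.04, 0.706, -0.04, 0.706]
ft_force: [0.6, 0.4, 0.9]
width: 0.0008
time: 9.75
ee_pos: [0.4754, 0.0781, 0.2544]
eef_rot: [0.038, 0.706, -0.037, 0.707]
ft_force: [0.1, -0.4, -0.1]
width: 0.0006
9.75 [0.4754 0.0781 0.2544] [ 0.0379  0.7056 -0.0367  0.7066] [ 0.1 -0.4 -0.1] 0.0006462758071212509
shift [ 0.518  0.705 -0.282] turn [-0.262  0.001 -0.001] joints [ 0.81  0.08 -1.09  1.73  0.07  1.37  1.17]
bar (array([ 0.6067, -0.3073,  0.    ]), np.float64(173.8), array([0.0169, 0.004 ]), 70) (array([ 602.9, -306.7]), array([12.5, 64.4]), 87.7)
nose pts [[0.5848, -0.3012, 0.0595], [0.5844, -0.3071, 0.0616], [0.582, -0.3016, 0.0572], [0.5807, -0.3033, 0.0639], [0.5804, -0.3062, 0.0649], [0.5793, -0.3021, 0.0545], [0.5775, -0.3032, 0.0635], [0.5759, -0.3017, 0.0556], [0.5744, -0.3032, 0.0631], [0.5728, -0.3018, 0.0548], [0.5734, -0.3056, 0.0518]]
```

View pics/t3c.png

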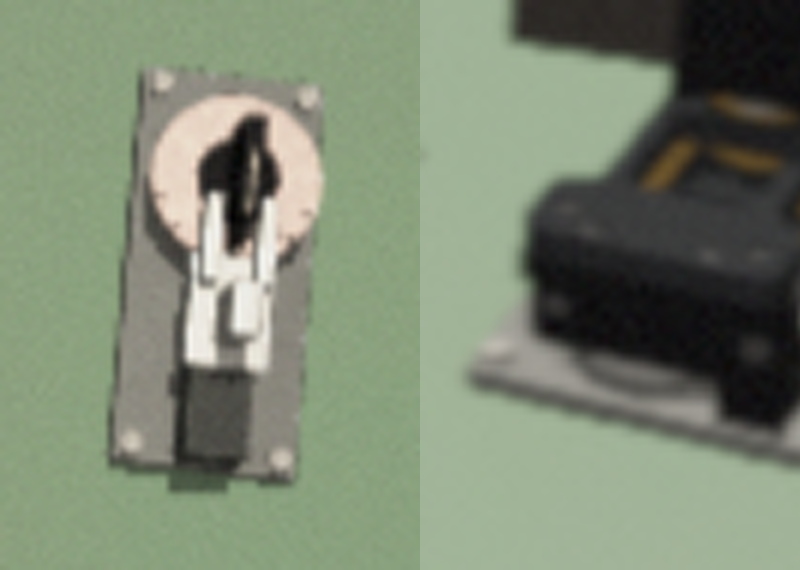

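The fork is astride the nose (arms at (210,240) and (265,240)) and the knob heading is 173.8°. On to the bail.

```bash
python3 -m pendant '0 0.1 -0.2 0 0 0;0 0.2 -0.3 -0.1 0 0;0 0.4 -0.3 -0.2 0 0;0 0.55 -0.3 -0.26 0 0;0 0.7 -0.29 -0.26 0 0;0 0.705 -0.29 -0.26 0 0;0 0.705 -0.29 -0.26 0 0'; python3 go.py .424 .261 .125 106.5
```

```text
time: 10.55
ee_pos: [0.4237, 0.255, 0.253]
eef_rot: [-0.097, 0.701, 0.098, 0.699]
ft_force: [0.1, -0.8, 0.1]
width: 0.0007
10.55 [0.4237 0.255  0.253 ] [-0.097   0.7013  0.0984  0.6993] [ 0.1 -0.8  0.1] 0.0006780096249845547
shift [0.512 0.021 0.009] turn [-0.007 -0.002 -0.002] joints [ 0.57  0.22 -1.33  1.7   0.21  1.39  1.06]
```

```bash
python3 -m pendant '0.18 0.02 0 0 0 0;0.35 0.02 0 0 0 0;0.5 0.02 0 0 0 0;0.51 0.02 0 0 0 0;0.51 0.02 0 0 0 0'
python3 - <<'E'
from h import *
st(); print(np.round(r.read_state()["joint_positions"],2)); i,_=cloud("side","s4"); cv2.imwrite("pics/s4c.png",cv2.resize(i[210:370,190:380],None,fx=3.6,fy=3.6,interpolation=2))
E
```

```text
time: 11.05
ee_pos: [0.4232, 0.2582, 0.1272]
eef_rot: [-0.097, 0.7, 0.096, 0.701]
ft_force: [-0.1, 0.4, 0.3]
width: 0.0005
11.05 [0.4232 0.2582 0.1272] [-0.0969  0.7003  0.0959  0.7007] [-0.1  0.4  0.3] 0.0004934519126127085
[ 0.43  0.36 -1.22  1.87  0.37  1.17  0.92]
```

View pics/s4c.png

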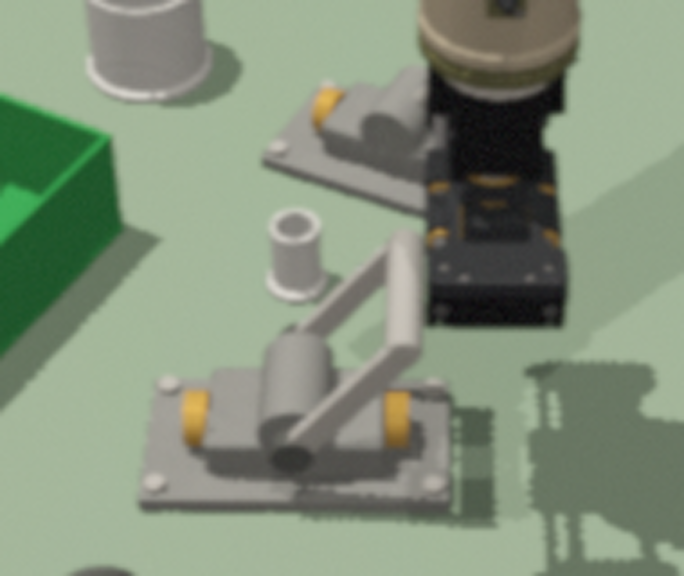

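The gripper stands behind the bail with its body clear of the bar. I'll push along the cut-off's +x.

```bash
python3 -m pendant '0 0 0.06 0 0 0;0 0 0.12 0 0 0;0 0 0.18 0 0 0;0 0 0.24 0 0 0;0 0 0.28 0 0 0;0 0 0.32 0 0 0;0 0 0.36 0 0 0;0 0 0.39 0 0 0'; python3 -m pendant '0 0 0.03 0 0 0;0 0 0.06 0 0 0;0 0 0.09 0 0 0;0 0 0.09 0 0 0;0 0 0.09 0 0 0;0 0 0.09 0 0 0'
python3 - <<'E'
from h import *
im,W=cloud("side","s5"); w=W[230:370,190:360].reshape(-1,3); q=w[(w[:,2]>.115)&(w[:,2]<.18)&(w[:,1]>.2)&(w[:,0]>.5)]; print(len(q),q.mean(0),np.percentile(q,[5,95],axis=0))
E
```

```text
time: 11.9
ee_pos: [0.5174, 0.2864, 0.1268]
eef_rot: [-0.097, 0.7, 0.097, 0.701]
ft_force: [-0.4, -0.6, 0.2]
width: 0.0008
time: 12.5
ee_pos: [0.5376, 0.2926, 0.1262]
eef_rot: [-0.097, 0.7, 0.097, 0.7]
ft_force: [-0.2, -0.1, 0.6]
width: 0.0006
470 [0.58949774 0.32447391 0.14153689] [[0.56566386 0.27124008 0.11961522]
 [0.60989212 0.35598806 0.15038073]]
```

The bail fell over to x≈0.59. I'll lift straight up and do the final check.

```bash
python3 -m pendant '-0.18 0 -0.05 0 0 0;-0.36 0 -0.1 0 0 0;-0.55 0 -0.2 0 0 0;-0.7 0 -0.4 0 0 0;-0.7 0 -0.6 0 0 0;-0.7 0 -0.6 0 0 0;-0.7 0 -0.6 0 0 0;-0.7 0 -0.6 0 0 0'
python3 - <<'E'
from meas import *
im,W=cloud("top","t6"); i2,W2=cloud("side","s6"); st()
w=W2[200:370,190:360].reshape(-1,3); q=w[(w[:,2]>.122)&(w[:,2]<.18)&(w[:,1]>.2)&(w[:,0]>.5)]; print("bar",pca(q))
q=W2.reshape(-1,3); q=q[(q[:,2]>.11)&(q[:,2]<.16)&(abs(q[:,0]-.49)<.03)&(abs(q[:,1]-.02)<.03)]; print("vent ball",pca(q) if len(q)>3 else None)
cv2.imwrite("pics/f.png",np.vstack([im[120:340,100:520],i2[140:440,130:550]]))
E
python3 kn.py t6
```

```text
time: 13.35
ee_pos: [0.3942, 0.2507, 0.3014]
eef_rot: [-0.098, 0.7, 0.095, 0.701]
ft_force: [0.5, -0.7, -0.8]
width: 0.0005
13.45 [0.3943 0.2514 0.3011] [-0.0967  0.7006  0.0973  0.7003] [ 0.1  0.2 -0. ] 0.0008165239254421078
bar (array([0.5915, 0.3176, 0.1425]), np.float64(104.7), array([0.0327, 0.0078]), 472)
vent ball (array([0.4917, 0.0295, 0.13  ]), np.float64(165.3), array([0.0077, 0.0066]), 136)
bar (array([ 0.6068, -0.3073,  0.    ]), np.float64(172.8), array([0.0168, 0.004 ]), 65) (array([ 602.8, -306.7]), array([12.5, 64.7]), 87.7)
nose pts [[0.584, -0.3036, 0.0632], [0.5843, -0.3102, 0.0619], [0.5836, -0.3033, 0.0497], [0.5805, -0.3094, 0.0648], [0.5801, -0.303, 0.0506], [0.5771, -0.3059, 0.0657], [0.5753, -0.3011, 0.0585], [0.5732, -0.3022, 0.053], [0.573, -0.3052, 0.0537]]
```

View pics/f.png

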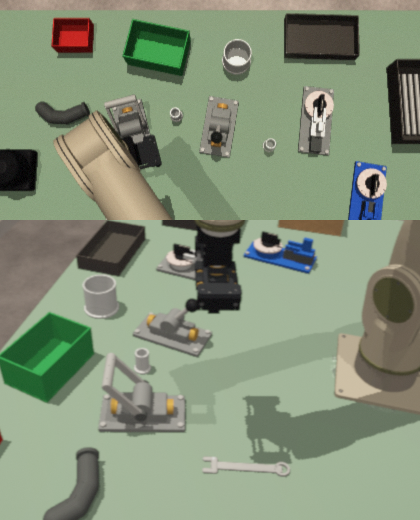

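The bail lies over to +x at rest. The vent, sleeves, liner, wrench and elbow are where they were, and the robot is clear. I'll hand in.

```bash
python3 -c "
from bench import close_job; print(close_job())"
```

```text
the job is handed in; nothing more can be done
None
```

The rig has air: the knob is at the mark, the fork lock is home over the nose, and the bail is over at its on stop. I did them in that order and handed the job in at about 13.5 s of the 67 s allowed. The hand-in gave no verdict.

- **Knob:** I turned it about 72°. In the last picture its bar heads 172.8° against a regulator axis of 173.5°, so it is within about 1° of the mark.
- **Lock:** the gripper moved about 45 mm and met a firm stop at roughly 18 N. The picture shows the fork astride the nose.
- **Bail:** I pushed it past upright and it fell to the other side. Its bar now measures about (0.59, 0.32, 0.14), against about (0.60, 0.31, 0.134) expected at the on stop. That check is only good to several millimetres.
- **Left alone:** the vent ball measures about (0.492, 0.030) against (0.491, 0.021) at the start. The two readings come from different cameras, each seeing a different side of the ball. By eye, the vent lever and all the loose parts are where they were. I did not measure the loose parts.
- **Robot:** it was clear of everything, with wrist force near zero.

One early measurement failed: the circle fit to the dial gave a wrong radius of 53 mm instead of 46. I took the knob axis from the plate outline instead, and it agreed with the knob top and the tab.

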